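# Turn the diamond plate over on the sharpening board

## Robot

A 7-joint arm with a two-finger parallel gripper is mounted at the origin on a cart in front of the work surface, level with it; the furniture and walls round the work are solid. World frame = base frame: x ahead of the robot, y to its left, z up, the work surface at z = 0. Lengths are in m, angles in degrees, forces in N, time in s.
With the tool pointing down it reaches from about 0.425 to 0.875 m from the base axis. Payload 9.9 kg.
Tool frame: the origin (TCP) lies at the very end of the fingers, on their centre line; the grasp point (between the pads) lies 19 mm behind it; z points along the fingers, y is the direction in which the jaws open and shut (so a half turn about z gives the same grasp; the last joint's range is limited). The gripper opens to 85 mm and grips with 20 to 120 N. Pads are 22 mm wide; open, the fingers measure 114 mm over their backs; the gripper's body (76 mm by 85 mm) begins 54 mm behind the grasp point. The pads swing forward as they close: fully open they stand 13 mm farther back than shut.
Start: joints at [-4.801, 32.985, 1.427, 82.34, -0.859, 64.687, -3.237], TCP at [0.675, 0, 0.231] pointing down, gripper open.
Joint ranges: [-157.87, 157.87], [-19.46, 123.44], [-87.15, 90], [11.01, 140.99], [-62.26, 242.26], [9.8, 113.94], [-161.44, 161.44]. Speed limits (degrees/s): [127.2, 127.2, 172.46, 172.46, 180, 180, 180].

## Interface

Orientations are given as a 3x3 rotation matrix whose columns are the frame's x, y, z axes.
In Python, from bench import arm, fingers, optics, masks_of gives the robot as it stands. The module is installed in compiled form; this text tells all that it offers. Calls block until the motion is done:
- arm.reach(position, orientation): joint-space move of the TCP to a pose.
- arm.move_l(position, attitude=None, velocity=0.15, contact_N=None): straight line of the TCP; attitude=None keeps the orientation; velocity is the mean speed in m/s. With contact_N (N) it stops when the force on the tool has changed by that much, and returns True; else False.
- arm.goto_joints(angles): joint-space move.
- fingers.gripper_to(opening, effort=None): opening from 0.0 (shut) to 1.0 (fully open); effort is the grip in N (None keeps the last); returns when the fingers have stopped.
- arm.pause(seconds).
- arm.ik(position, orientation): joint angles nearest the present ones, or None.
- arm.get_obs(): the state.
- optics.read_camera(name): name is "scene" or "side" or "wrist"; returns the picture (420x560x3 uint8, blue, green, red); there is no depth.
- optics.calibration(name): a dict with "fovy" (degrees; the focal length in pixels is half the picture's height over the tangent of half this angle, whatever the lens; pixels are square), "cx", "cy" (the principal point, pixels), "extrinsics" (4x4, takes a point from camera to world coordinates). Camera axes: x right, y down, z forward; pixel columns grow to the right and rows downward; lengths in m; the calibration is good to about 2 mm. The wrist camera is an equidistant fisheye: a pixel r from the principal point sees the ray r / f radians off the axis. A picture is of the moment at which its call begins: read the wrist's pose just before it. calibration takes no time and is no camera call; for the wrist camera it gives the pose at the moment of the call.
A pose or a line that the arm cannot do raises arm.IKError and nothing moves.
- arm.hand_in(): hands the job in, once; it reports no verdict.
Trained networks look in the newest picture that a camera, given by its name, has taken for a name from the list of things; names that differ only in an ending like _2 or _b are one class to them, and where a whole thing is asked for, a point or a joint stands for the part that bears it (a point fixed in the world has none). Each returns a list of dicts, best first, with "p" (0 to 1); they miss things now and then, are a little off and sometimes report something else, mostly with a low value. They report only what shows in the picture. A call takes as long as a camera call.
- masks_of(query, camera): "region" (420x560 bool, what is visible of it) and "bbox" ([centre column, centre row, width, height] in pixels, round what is visible of it).
The state is a dict: "time_s": time; "q": joint angles; "joint_velocities": joint speeds; "effort": joint torques, N m; "ee_pos": TCP position; "tool_rot": TCP orientation; "force": force on the tool from outside, world axes, zero at the start; "ft_torque": the same for the moment, N m; "grip_width": opening from 0.0 (shut) to 1.0 (fully open).
Only numpy, scipy, OpenCV 4.12 (cv2) and the standard library are available. Lean on these libraries where they do the work, as an engineer would, in place of code of your own. Each camera call takes 0.05 s, during which the arm holds its last target.

## Task

Set the sharpening board up for fine honing. Clear the edge beveler off the board onto the bench, then turn the diamond plate over to its pale fine side by slipping the blade of the cranked lifter under its near edge (the thumb notch lets it in) and tipping it up and over towards the stop strip; keep the fingers off the gritty plate throughout. Leave the plate lying flat on the board, snug and square against the stop strip, lay the lifter back across its rest and the beveler on the bench, and do not disturb the two bottles or the beeswax.

Things in the scene. Friction and masses are not known exactly. Their poses are not given: they have to be found in the camera images.
- board: Wooden sharpening board with a grippy grey-green rubber facing (friction about 1.1), fixed to the bench. Origin: centre of its underside. 216 mm along its x (front edge towards the robot at -108, back edge at +108), 190 mm along its y, facing 20 mm above the bench. x points from the notched front edge to the stop strip, y left, z up.
- board_stop (a point): Middle of the foot of the stop strip's front face, on the facing, at board x = 82 mm; axes as the board's. The dark wooden stop strip stands 8 mm above the facing along the whole back edge.
- board_notch (a point): Middle of the mouth of the thumb notch, at facing height on the board's front edge; axes as the board's. The notch is cut through the full 20 mm thickness down to the bench, 70 mm wide (y -35 to 35) and 36 mm deep (x 0 to 36).
- plate: Loose diamond plate, a rigid slab 76 mm (x) by 150 mm (y) by 8 mm (z), 0.28 kg. Origin: centre of its pale sand-coloured fine face (z = 0); z points to the dark grey coarse face (z = 8 mm). Starts flat on the board, coarse side up, long side across the board, near edge 4 to 12 mm behind the front edge, bridging the notch. Tipped over its far edge it lands 20 to 35 mm short of the stop strip.
- lifter: Loose cranked lifter, 0.11 kg. Origin: centre of its wooden handle, a bar 90 mm long (x), 18 mm wide, 18 mm high, to be gripped across its width at its middle. From its +x end a steel neck 8 mm thick goes down to a thin steel blade pointing along +x: 36 mm wide, 2.4 mm thick, from x = 50 to 112 mm, its underside 45 mm below the handle's middle and parallel to the handle.
- lifter_tip (a point): Middle of the front lower edge of the lifter's blade, 112 mm ahead of and 45 mm below the middle of the handle; axes as the lifter's.
- tool_rest: Wooden rest of the lifter, fixed: base 100 (x) by 60 (y) by 12 mm, two notched saddles 12 mm thick at x = +34 and -34 mm (56 mm free between). Notches run along x, 28 mm wide, floor 50 mm above the bench, sides 12 mm higher. Origin: centre of its underside. The lifter starts in both notches, its blade beyond the +x end, axes parallel to the rest's.
- rest_seat (a point): Where the middle of the lifter's handle lies when it is in its rest, 59 mm above the bench; axes as the rest's.
- edge_beveler: Edge beveler, a loose hand tool 140 mm long, 25 mm thick, lying on the board between plate and stop strip, roughly across the board. Origin: middle of its length, on its underside; its dark wooden handle (+y) starts on the right, steel shank (-y) on the left. Grip the handle 32 mm from the origin along +y (22 mm wide there, 25 mm high, solid from y = -6 to 70 mm).
- tan_bottle: Bystander: tan bottle with a white cap, 50 mm across, 120 mm high. Origin: centre of its foot.
- black_bottle: Bystander: dark brown bottle with a black cap, 44 mm across, 98 mm high. Origin: centre of its foot.
- beeswax: Bystander: yellow block of beeswax, 36 by 58 mm, 20 mm high. Origin: centre of its underside.
- thread_box: Fixed obstacle left of the board: wooden thread box, 125 by 190 mm, 62 mm high, its lid standing open along its back edge up to about 195 mm above the bench. Origin: centre of its underside. A fixed drawer chest, 210 mm high, stands farther left.

How it is judged:
By the outcome, as a careful person would: the job done as asked, in the order asked, and still so for the second after the job is handed in, with the robot touching nothing.
It also fails if it takes over 69 s, if anything falls off the work surface, if the arm or the gripper's body presses on something with over 40 N, if the wrist force passes 120 N, or if a joint passes its speed limit or range.

## Working session

There is one attempt and no reset: what is moved stays moved. The work goes in short steps, each a Python script; the robot and the scene stay as the last script left them, time stands still between calls to the robot, and variables do not carry over. Pictures are saved under pics/ and viewed, and the job is handed in when it is done.

```bash
mkdir -p pics; ls; cat > h.py <<'E'
import numpy as np, cv2
from bench import arm, fingers, optics, masks_of
def snap(cam,name):
    im=optics.read_camera(cam); cv2.imwrite(f'pics/{name}.png',im); return im
def proj(cam,P,c=None):
    c=c or optics.calibration(cam); f=210/np.tan(np.radians(c['fovy'])/2)
    T=np.linalg.inv(np.array(c['extrinsics'])); p=(T[:3,:3]@np.atleast_2d(P).T).T+T[:3,3]
    return np.c_[c['cx']+f*p[:,0]/p[:,2], c['cy']+f*p[:,1]/p[:,2]]
def ray(cam,u,v,c=None):
    c=c or optics.calibration(cam); f=210/np.tan(np.radians(c['fovy'])/2); E=np.array(c['extrinsics'])
    dx,dy=u-c['cx'],v-c['cy']
    if cam=='wrist':
        r=np.hypot(dx,dy); t=r/f; d=np.array([np.sin(t)*dx/max(r,1e-9),np.sin(t)*dy/max(r,1e-9),np.cos(t)])
    else: d=np.array([dx/f,dy/f,1.])
    return E[:3,3],E[:3,:3]@d
def atz(cam,u,v,z,c=None):
    o,d=ray(cam,u,v,c); return o+d*(z-o[2])/d[2]
E
python3 - <<'E'
from h import *
for c in ['scene','side','wrist']:
    snap(c,c+'0'); k=optics.calibration(c); print(c,k['fovy'],k['cx'],k['cy'],np.round(k['extrinsics'],3).tolist())
    for n in ['board','plate','lifter','tool_rest','edge_beveler','tan_bottle','black_bottle','beeswax','thread_box']:
        print(n,[(round(m['p'],2),np.round(m['bbox']).tolist()) for m in masks_of(n,c)][:2])
print(arm.get_obs())
E
```

```text
pics
scene 48.02388723345027 275.77119931031416 213.87817338337203 [[0.78, -0.426, 0.457, 0.084], [-0.625, -0.543, 0.56, -0.849], [0.009, -0.723, -0.69, 0.745], [0.0, 0.0, 0.0, 1.0]]
board [(0.96, [275.0, 196.0, 114.0, 85.0]), (0.24, [154.0, 207.0, 30.0, 14.0])]
plate [(0.87, [262.0, 206.0, 75.0, 44.0])]
lifter [(0.59, [330.0, 274.0, 79.0, 24.0])]
tool_rest [(0.89, [315.0, 282.0, 56.0, 50.0])]
edge_beveler [(0.75, [301.0, 182.0, 37.0, 17.0]), (0.66, [314.0, 283.0, 58.0, 52.0])]
tan_bottle [(0.72, [360.0, 328.0, 34.0, 55.0])]
black_bottle [(0.94, [365.0, 219.0, 25.0, 43.0])]
beeswax [(0.53, [156.0, 206.0, 29.0, 11.0])]
thread_box [(0.4, [361.0, 330.0, 35.0, 61.0])]
side 56.776031625978916 281.8316988216491 205.60369819994403 [[0.973, -0.145, 0.182, 0.34], [-0.233, -0.629, 0.741, -1.087], [0.007, -0.763, -0.646, 0.741], [0.0, 0.0, 0.0, 1.0]]
board [(0.94, [300.0, 192.0, 95.0, 61.0])]
plate [(0.82, [282.0, 196.0, 52.0, 38.0])]
lifter [(0.94, [297.0, 257.0, 69.0, 29.0])]
tool_rest [(0.56, [281.0, 261.0, 46.0, 30.0])]
edge_beveler [(0.55, [315.0, 185.0, 37.0, 26.0])]
tan_bottle [(0.6, [28
[... 849 characters left out ...]
3.23720142]), 'joint_velocities': array([ 0.00321322, -0.11399102,  0.03849884,  0.0276779 , -0.03650515,
        0.00999922,  0.03088238]), 'effort': array([ 4.48667588e-04, -7.65492368e+01,  2.24882014e+00, -2.86292696e+01,
        1.53287005e-02,  2.85624941e-03,  9.30030666e-06]), 'ee_pos': array([ 6.74993242e-01, -1.02538678e-07,  2.31268053e-01]), 'tool_rot': array([[ 8.69802498e-06,  9.99999997e-01, -7.78057131e-05],
       [ 1.00000000e+00, -8.70004490e-06, -2.59607611e-05],
       [-2.59614379e-05, -7.78054872e-05, -9.99999997e-01]]), 'force': array([-0.00784283, -0.46350003,  0.44518498]), 'ft_torque': array([ 0.03860421, -0.01231238, -0.0181379 ]), 'grip_width': 1.000422740505259}
```

```bash
python3 -c "
import cv2
for n,(x,y,w,h) in dict(scene0=(110,120,320,240),side0=(160,120,280,210),wrist0=(20,180,320,240)).items():
    i=cv2.imread(f'pics/{n}.png')[y:y+h,x:x+w]; cv2.imwrite(f'pics/{n}c.png',cv2.resize(i,(800,600),interpolation=cv2.INTER_CUBIC))
"
```

```text
(no output)
```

View pics/scene0c.png

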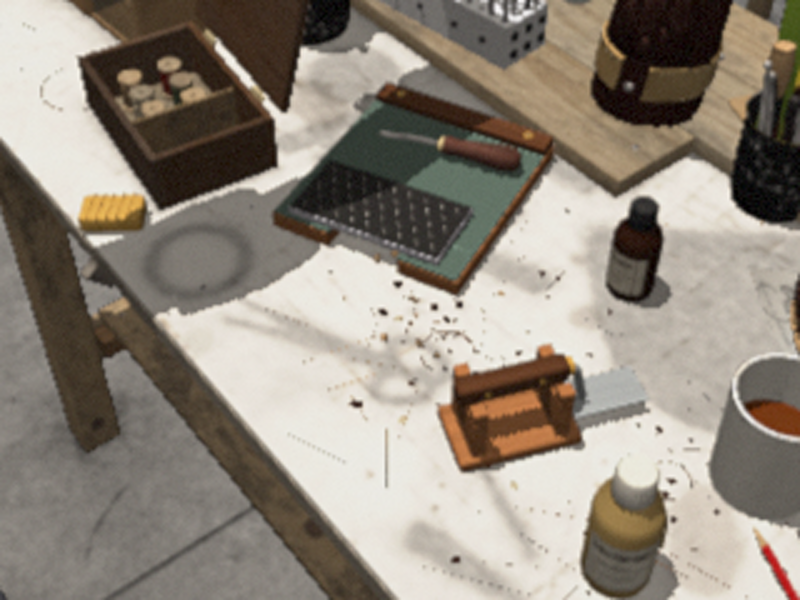

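View pics/side0c.png

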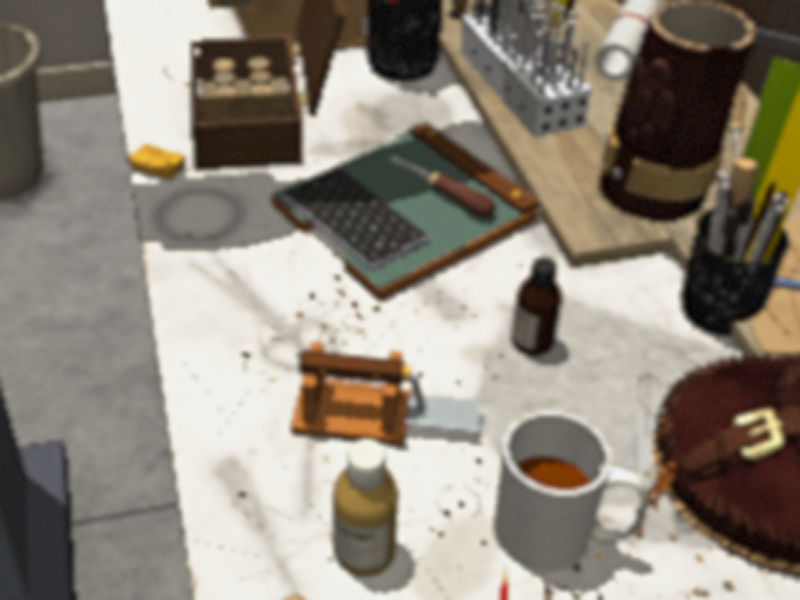

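View pics/wrist0c.png

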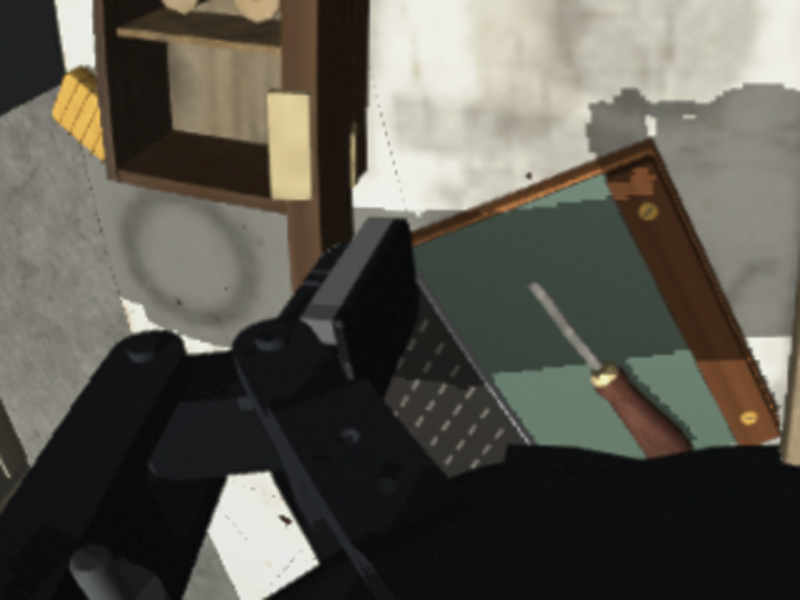

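View pics/scene0.png

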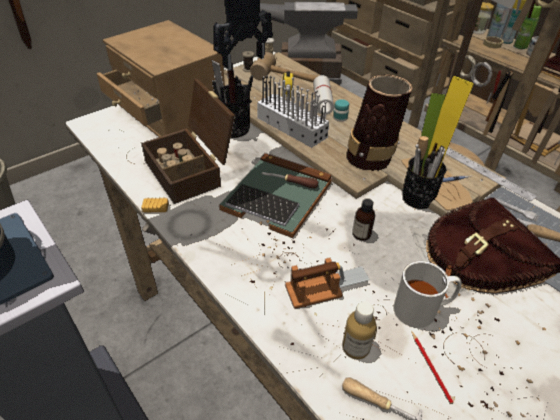

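```bash
cat > fit1.py <<'E'
from h import *
from scipy.optimize import minimize
import pickle,sys
def box(x0,x1,y0,y1,z0,z1): return np.array([[x,y,z] for x in(x0,x1) for y in(y0,y1) for z in(z0,z1)],float)/1000
def cyl(r,h0,h1): a=np.linspace(0,2*np.pi,24); return np.concatenate([np.c_[r*np.cos(a),r*np.sin(a),0*a+z] for z in(h0,h1)])/1000
M=dict(board=np.r_[box(-108,108,-95,95,0,20),box(82,108,-95,95,0,28)],
 plate=box(-38,38,-75,75,20,28),
 tool_rest=np.r_[box(-50,50,-30,30,0,12),box(28,40,-25,25,0,62),box(-40,-28,-25,25,0,62)],
 tan_bottle=np.r_[cyl(25,0,85),cyl(14,0,120)],black_bottle=np.r_[cyl(22,0,70),cyl(12,0,98)],
 beeswax=box(-18,18,-29,29,0,20),
 lifter=np.r_[box(-45,45,-9,9,50,68),box(50,112,-18,18,14,16.4)],
 thread_box=box(-62.5,62.5,-95,95,0,62))
def tf(P,p): c,s=np.cos(p[2]),np.sin(p[2]); return np.c_[p[0]+c*P[:,0]-s*P[:,1],p[1]+s*P[:,0]+c*P[:,1],P[:,2]]
def hull(pts): return cv2.convexHull(pts.astype(np.float32))
E
python3 - <<'E'
from fit1 import *
cal={c:optics.calibration(c) for c in('scene','side')}
res={}
for c in('scene','side'):
    optics.read_camera(c)
    for n in M:
        r=masks_of(n,c)
        if r: res[c,n]=r[:3]
b=masks_of('edge_beveler','scene'); res['scene','edge_beveler']=b; res['side','edge_beveler']=masks_of('edge_beveler','side')
pickle.dump(res,open('m.pkl','wb'))
for k,r in res.items():
    for m in r:
        if m['p']<.3: continue
        v,u=np.nonzero(m['region']); print(k,round(m['p'],2),len(u),np.round(atz(k[0],u.mean(),v.mean(),.02,cal[k[0]]),3))
E
```

```text
('scene', 'board') 0.74 979 [ 0.545 -0.46   0.02 ]
('scene', 'board') 0.63 3333 [ 0.63  -0.203  0.02 ]
('scene', 'plate') 0.89 1605 [ 0.56  -0.215  0.02 ]
('scene', 'tool_rest') 0.6 1366 [ 0.491 -0.468  0.02 ]
('scene', 'tan_bottle') 0.91 1505 [ 0.493 -0.586  0.02 ]
('scene', 'black_bottle') 0.88 704 [ 0.704 -0.396  0.02 ]
('scene', 'beeswax') 0.54 341 [ 0.367 -0.066  0.02 ]
('scene', 'beeswax') 0.54 961 [ 0.544 -0.459  0.02 ]
('scene', 'beeswax') 0.43 1392 [ 0.491 -0.467  0.02 ]
('scene', 'lifter') 0.81 936 [ 0.545 -0.459  0.02 ]
('side', 'board') 0.95 2113 [ 0.636 -0.217  0.02 ]
('side', 'plate') 0.76 907 [ 0.559 -0.218  0.02 ]
('side', 'tool_rest') 0.63 777 [ 0.492 -0.472  0.02 ]
('side', 'tool_rest') 0.43 615 [ 0.536 -0.454  0.02 ]
('side', 'tan_bottle') 0.95 915 [ 0.479 -0.576  0.02 ]
('side', 'black_bottle') 0.87 478 [ 0.693 -0.389  0.02 ]
('side', 'black_bottle') 0.62 1975 [ 0.637 -0.212  0.02 ]
('side', 'beeswax') 0.56 166 [ 0.368 -0.071  0.02 ]
('side', 'lifter') 0.98 659 [ 0.537 -0.454  0.02 ]
('side', 'thread_box') 0.34 1924 [ 0.638 -0.215  0.02 ]
('scene', 'edge_beveler') 0.82 310 [ 0.686 -0.206  0.02 ]
('side', 'edge_beveler') 0.71 141 [ 0.679 -0.206  0.02 ]
```

```bash
cat > fit2.py <<'E'
from fit1 import *
def soft(pts,S=4):
    im=np.zeros((420*S,560*S),np.uint8); cv2.fillConvexPoly(im,np.round((hull(pts)[:,0]+.5)*S).astype(np.int32),255)
    return cv2.resize(im,(560,420),interpolation=cv2.INTER_AREA)/255.
def fit(n,p0,cams,cal,masks,vary_yaw=True):
    tgt={}
    for c in cams:
        v,u=np.nonzero(masks[c]); t=np.zeros((420,560),np.uint8); cv2.fillConvexPoly(t,cv2.convexHull(np.c_[u,v].astype(np.int32)),255); tgt[c]=t/255.
    def cost(q):
        p=np.array([q[0],q[1],q[2] if vary_yaw else 0])
        return sum(np.abs(soft(proj(c,tf(M[n],p),cal[c]))-tgt[c]).sum()/tgt[c].sum() for c in cams)
    best=None
    for dy in ((-.3,0,.3) if vary_yaw else (0,)):
        s=np.array([p0[0],p0[1],p0[2]+dy]); sim=np.array([s,s+[.02,0,0],s+[0,.02,0],s+[0,0,.2]])
        r=minimize(cost,s,method='Nelder-Mead',options=dict(initial_simplex=sim,xatol=1e-4,fatol=1e-5,maxiter=300))
        if best is None or r.fun<best.fun: best=r
    return best
E
python3 - <<'E'
from fit2 import *
cal={c:optics.calibration(c) for c in('scene','side')}
res=pickle.load(open('m.pkl','rb'))
g=dict(board=(.62,-.21,-.3),plate=(.56,-.215,-.3),tool_rest=(.49,-.48,0),lifter=(.49,-.48,0),tan_bottle=(.49,-.6,0),black_bottle=(.7,-.4,0),beeswax=(.367,-.067,0))
pick=lambda c,n: next(m['region'] for m in res[c,n] if m['p']>0.3 and abs(np.array(m['bbox'][:2])-proj(c,[*g[n][:2],.02],cal[c])[0]).max()<32)
for n in g:
    mk={c:pick(c,n) for c in('scene','side')}
    r=fit(n,g[n],('scene','side'),cal,mk,'bottle' not in n)
    print(n,np.round(r.x[:2],4),round(np.degrees(r.x[2]),1),round(r.fun,3),
     [np.round(fit(n,r.x,(c,),cal,mk,'bottle' not in n).x,3).tolist() for c in mk])
E
```

```text
board [ 0.6175 -0.1976] 22.9 0.071 [[0.619, -0.196, 0.406], [0.616, -0.199, 0.411]]
plate [ 0.5576 -0.2173] 24.4 0.112 [[0.558, -0.215, 0.428], [0.557, -0.219, 0.426]]
tool_rest [ 0.4968 -0.459 ] -21.1 0.354 [[0.498, -0.459, -0.389], [0.497, -0.459, -0.338]]
lifter [ 0.4967 -0.4573] -21.4 0.284 [[0.498, -0.457, -0.372], [0.497, -0.455, -0.435]]
tan_bottle [ 0.4735 -0.5971] 8.4 0.164 [[0.475, -0.597, 0.363], [0.472, -0.598, 0.188]]
black_bottle [ 0.6826 -0.4098] -4.6 0.272 [[0.687, -0.408, -0.174], [0.682, -0.41, 0.055]]
beeswax [ 0.3704 -0.0557] 49.5 0.694 [[0.372, -0.054, 1.022], [0.369, -0.058, 1.534]]
```

```bash
cat >> h.py <<'E'
def down(yaw):
    c,s=np.cos(yaw),np.sin(yaw); return np.array([[c,s,0],[s,-c,0],[0,0,-1.]])
def st(): 
    o=arm.get_obs(); print('t',round(o['time_s'],2),'pos',np.round(o['ee_pos'],4),'F',np.round(o['force'],1),'T',np.round(o['ft_torque'],2),'g',round(o['grip_width'],3),'q',np.round(o['q'],0)); return o
def up(n,x,y,w,h,out):
    cv2.imwrite(f'pics/{out}.png',cv2.resize(cv2.imread(f'pics/{n}.png')[y:y+h,x:x+w],(800,600),interpolation=cv2.INTER_CUBIC))
E
python3 - <<'E'
from h import *
import pickle
yaw=np.radians(23); ex=np.array([np.cos(yaw),np.sin(yaw),0])
B=np.array([.6175,-.1976,0])
p=B-ex*.12+[0,0,.30]
arm.reach(p.tolist(),down(yaw)); fingers.gripper_to(0.6,80); st()
k=optics.calibration('wrist'); snap('wrist','w1')
R={n:masks_of(n,'wrist') for n in ['board','plate','edge_beveler']}
for n in R: print(n,[(round(m['p'],2),np.round(m['bbox']).tolist()) for m in R[n]][:2])
pickle.dump((k,R),open('w1.pkl','wb')); print(np.round(k['extrinsics'],3)); st()
import cv2
cv2.imwrite('pics/w1b.png',cv2.resize(cv2.imread('pics/w1.png'),(800,600),interpolation=cv2.INTER_CUBIC))
E
```

```text
t 4.1 pos [ 0.5072 -0.2443  0.2999] F [-1.3 -0.7  0.1] T [-0.03  0.03 -0.04] g 0.599 q [  7.  21.  21.  94.  -8.  66. -38.]
board [(0.67, [276.0, 84.0, 145.0, 162.0])]
plate [(0.76, [274.0, 130.0, 120.0, 67.0]), (0.6, [287.0, 50.0, 110.0, 26.0])]
edge_beveler [(0.62, [286.0, 50.0, 108.0, 28.0])]
[[ 0.39  -0.88  -0.269  0.576]
 [-0.921 -0.374 -0.113 -0.214]
 [-0.001  0.292 -0.956  0.443]
 [ 0.     0.     0.     1.   ]]
t 4.3 pos [ 0.5071 -0.2445  0.3   ] F [-0.3 -0.2 -0.6] T [ 0.02 -0.05  0.01] g 0.604 q [  7.  21.  21.  94.  -8.  66. -38.]
```

View pics/w1b.png

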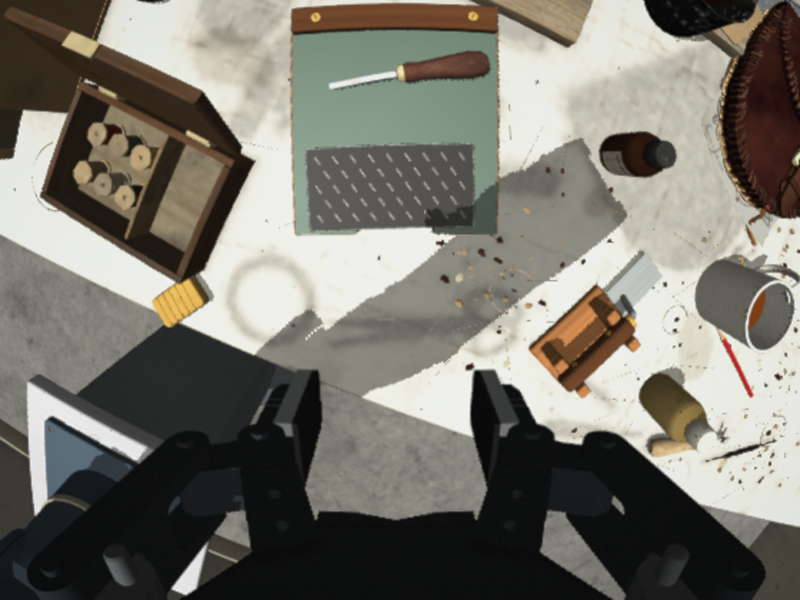

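```bash
python3 - <<'E'
import cv2
i=cv2.imread('pics/w1.png')
cv2.imwrite('pics/w1c.png',cv2.resize(i[0:170,195:365],(600,600),interpolation=cv2.INTER_CUBIC))
cv2.imwrite('pics/w1d.png',cv2.resize(i[160:310,360:510],(600,600),interpolation=cv2.INTER_CUBIC))
E
```

```text
(no output)
```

View pics/w1c.png

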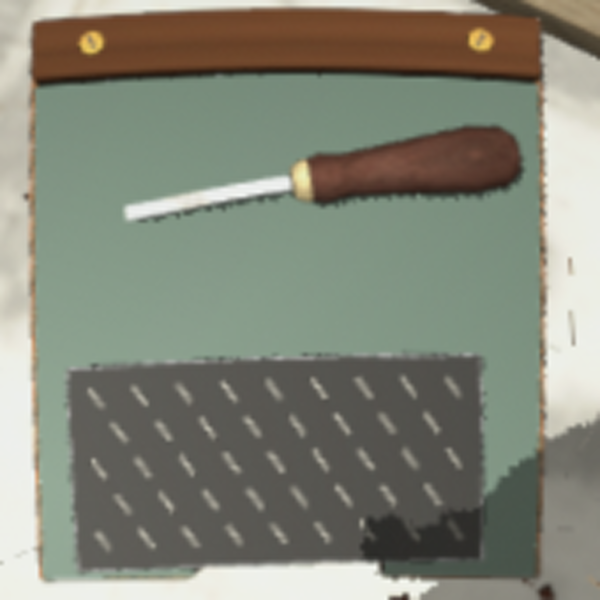

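View pics/w1d.png

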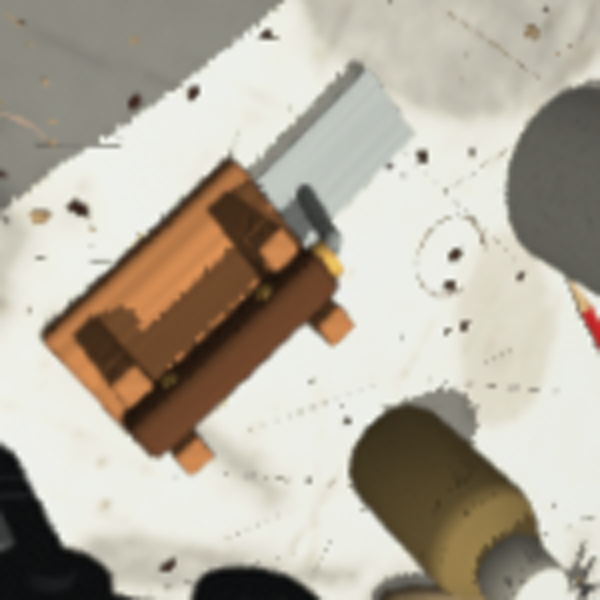

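```bash
python3 - <<'E'
from h import *
import pickle
k,R=pickle.load(open('w1.pkl','rb'))
C=lambda u,v,z: atz('wrist',(u+.5)/3.529-.5+195,(v+.5)/3.529-.5,z,k)
D=lambda u,v,z: atz('wrist',(u+.5)/4-.5+360,(v+.5)/4-.5+160,z,k)
P=lambda n,p: print(n,np.round(p[:2]*1000,1))
b=dict(fl=C(42,579,.02),fr=C(540,577,.02),sl=C(35,82,.02),sr=C(541,80,.02),nl=C(200,572,.02),nr=C(380,570,.02))
for n,p in b.items(): P(n,p)
dd=lambda a,c: (np.round(np.linalg.norm((a-c)[:2])*1000,1), np.round(np.degrees(np.arctan2((a-c)[1],(a-c)[0])),2))
print('front',dd(b['fl'],b['fr']),'strip',dd(b['sl'],b['sr']),'L',dd(b['sl'],b['fl']),'R',dd(b['sr'],b['fr']))
m=(b['fl']+b['fr']+b['sl']+b['sr'])/4; P('mid(x=-13)',m)
q=dict(fl=C(78,568,.028),fr=C(481,556,.028),bl=C(68,370,.028),br=C(481,357,.028))
print('plate',dd(q['fl'],q['fr']),dd(q['bl'],q['br']),dd(q['bl'],q['fl']),dd(q['br'],q['fr'])); P('c',sum(q.values())/4)
t=C(126,213,.032); e=C(521,150,.032); f=C(303,181,.032); P('bevtip',t);P('end',e);P('ferr',f); print(dd(e,t),dd(e,f))
h=dict(n1=D(128,430,.068),n2=D(155,458,.068),f1=D(313,262,.068),f2=D(338,285,.068)); print('lif',dd(h['f1'],h['n1']),dd(h['f2'],h['n2']),dd(h['n1'],h['n2']));P('c',sum(h.values())/4)
t1,t2=D(373,65,.0164),D(412,130,.0164); print('blade w',dd(t1,t2));P('tip',(t1+t2)/2)
s=[D(112,383,.062),D(194,455,.062),D(262,240,.062),D(335,325,.062)]
for x in s: P('sad',x)
E
```

```text
fl [ 483.2 -151.3]
fr [ 557.2 -323.7]
sl [658.1 -76.4]
sr [ 731.6 -248. ]
nl [ 508.2 -205.9]
nr [ 535.  -267.1]
front (np.float64(187.6), np.float64(113.23)) strip (np.float64(186.6), np.float64(113.17)) L (np.float64(190.3), np.float64(23.18)) R (np.float64(190.1), np.float64(23.47))
mid(x=-13) [ 607.5 -199.8]
plate (np.float64(147.8), np.float64(114.66)) (np.float64(148.2), np.float64(114.64)) (np.float64(72.9), np.float64(24.49)) (np.float64(72.9), np.float64(24.16))
c [ 557.9 -215.8]
bevtip [ 620.7 -131.7]
end [ 698.5 -250.7]
ferr [ 654.8 -185. ]
(np.float64(142.2), np.float64(-56.85)) (np.float64(78.9), np.float64(-56.39))
lif (np.float64(84.5), np.float64(-22.61)) (np.float64(86.3), np.float64(-21.15)) (np.float64(16.2), np.float64(69.2))
c [ 497.1 -453.4]
blade w (np.float64(32.4), np.float64(64.65))
tip [ 602.6 -495.5]
sad [ 471.8 -418.7]
sad [ 458.9 -462.4]
sad [ 536.8 -443.7]
sad [ 521.5 -487.6]
```

```bash
cat >> h.py <<'E'
B0=np.array([.6185,-.196,0]); BY=np.radians(23.25)
def bw(x,y,z=0): # board mm -> world m
    c,s=np.cos(BY),np.sin(BY); return np.array([B0[0]+(c*x-s*y)/1000,B0[1]+(s*x+c*y)/1000,z/1000])
E
python3 - <<'E'
from h import *
g=np.array([.6768,-.2195,0])
for y in (-56.6,123.4): print(y,arm.ik((g+[0,0,.022]).tolist(),down(np.radians(y))))
pl=bw(-7,-130); print(pl,arm.ik((pl+[0,0,.003]).tolist(),down(BY)))
yaw=np.radians(123.4)
fingers.gripper_to(0.4,80)
arm.reach((g+[0,0,.08]).tolist(),down(yaw)); st()
hit=arm.move_l((g+[0,0,.022]).tolist(),velocity=.08,contact_N=12); print(hit); st()
snap('wrist','w2'); snap('side','s2'); up('side0' if 0 else 's2',240,130,160,120,'s2c')
E
```

```text
-56.6 [  -2.18232657   52.15447374   31.25801954   88.27167661  -32.89037759
   48.98721084 -105.36079862]
123.4 [17.20883977 47.74996727 -5.47081526 87.4230069   5.71781159 45.10013306
 42.88155003]
[ 0.66338516 -0.31820606  0.        ] [ 13.35915157  52.16420862  16.54121046  84.07307407 -18.09107829
  46.39358461 -30.36878253]
t 5.88 pos [ 0.6768 -0.2199  0.0806] F [ 0.2 -0.7  0. ] T [0.01 0.02 0.03] g 0.394 q [17. 44. -6. 85.  5. 51. 43.]
False
t 6.76 pos [ 0.6771 -0.2196  0.0223] F [ 0.5  0.8 -0.3] T [-0.   -0.02 -0.  ] g 0.401 q [17. 48. -5. 87.  6. 45. 43.]
```

View pics/w2.png

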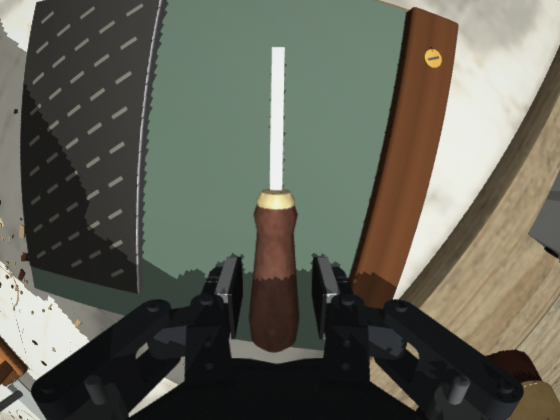

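View pics/s2c.png

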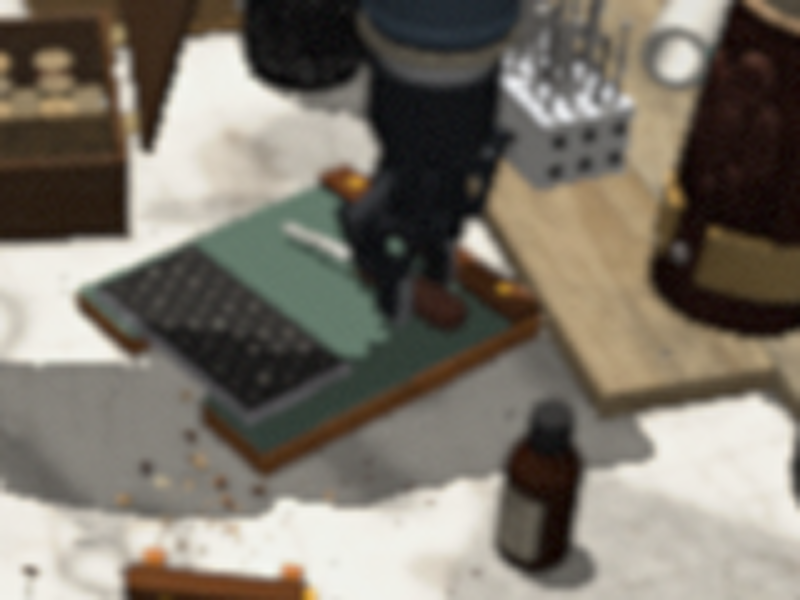

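```bash
python3 - <<'E'
from h import *
fingers.gripper_to(0.0,80); o=st(); g=o['ee_pos']
arm.move_l([g[0],g[1],.12],velocity=.2); st()
pl=bw(-7,-130)
arm.reach((pl+[0,0,.12]).tolist(),down(BY))
arm.move_l((pl+[0,0,.015]).tolist(),velocity=.2)
print(arm.move_l((pl+[0,0,.0015]).tolist(),velocity=.03,contact_N=4)); st()
fingers.gripper_to(0.45); st()
p=arm.get_obs()['ee_pos']
arm.move_l([p[0],p[1],.15],velocity=.25); st()
snap('side','s3'); up('s3',240,130,160,120,'s3c')
E
```

```text
t 7.12 pos [ 0.6773 -0.2197  0.0229] F [-0.8  0.1  6. ] T [0.03 0.22 0.02] g 0.236 q [17. 48. -5. 87.  6. 45. 43.]
t 7.76 pos [ 0.6766 -0.2194  0.119 ] F [-0.1  0.2 -1.7] T [-0.    0.04  0.03] g 0.241 q [17. 42. -6. 83.  5. 55. 44.]
True
t 10.06 pos [ 0.6637 -0.3182  0.003 ] F [0.8 0.6 5.8] T [-0.    0.15  0.01] g 0.242 q [ 12.  52.  19.  84. -20.  47. -29.]
t 10.38 pos [ 0.663  -0.3178  0.0019] F [-1.  -0.3 -0.5] T [-0.04 -0.    0.01] g 0.452 q [ 12.  53.  19.  84. -20.  47. -29.]
t 11.12 pos [ 0.6626 -0.3174  0.1493] F [-0.2  0.1 -0.2] T [-0.05  0.05 -0.  ] g 0.454 q [ 11.  44.  22.  78. -17.  61. -31.]
```

View pics/s3c.png

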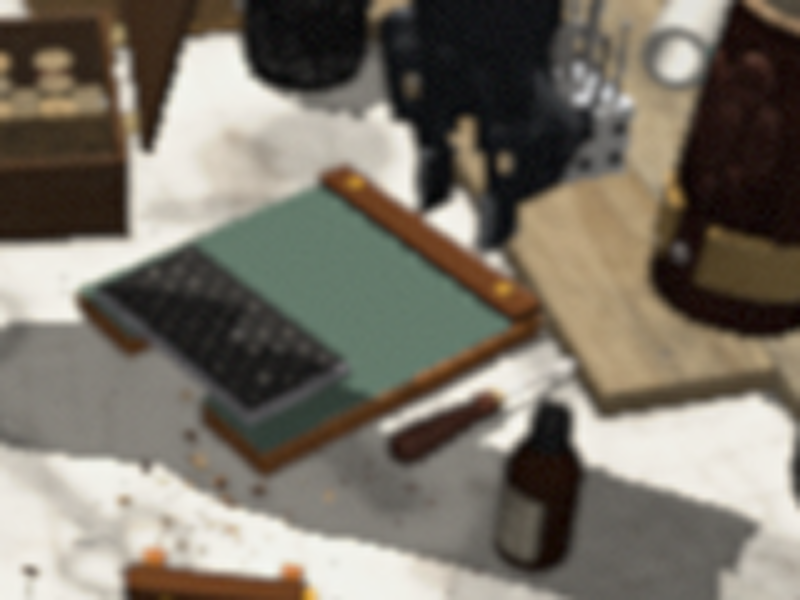

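```bash
python3 - <<'E'
from h import *
import pickle
y=np.radians(-21.7); ex=np.array([np.cos(y),np.sin(y),0])
c=np.array([.498,-.455,0])
arm.reach((c-ex*.10+[0,0,.2]).tolist(),down(y)); arm.pause(.15); st()
k=optics.calibration('wrist'); snap('wrist','w4'); R=masks_of('lifter','wrist'); print([(m['p'],m['bbox']) for m in R]); pickle.dump((k,R),open('w4.pkl','wb'))
i=cv2.imread('pics/w4.png'); cv2.imwrite('pics/w4b.png',cv2.resize(i[0:240,150:470],(800,600),interpolation=cv2.INTER_CUBIC))
E
```

```text
t 12.4 pos [ 0.4067 -0.4173  0.1994] F [ 0.9  0.4 -0.8] T [-0.04 -0.   -0.01] g 0.45 q [ 19.  31.  35. 100. -21.  56. -49.]
[(0.98, [282.8, 72.5, 34.0, 145.0]), (0.37, [70.9, 134.7, 100.6, 141.6])]
```

View pics/w4b.png

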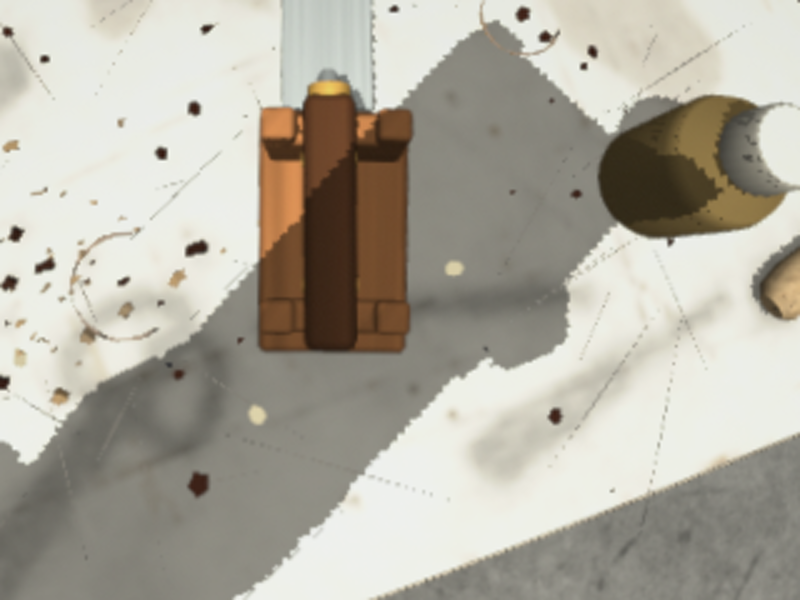

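```bash
python3 - <<'E'
from h import *
import pickle
k,R=pickle.load(open('w4.pkl','rb'))
D=lambda u,v,z: atz('wrist',(u+.5)/2.5-.5+150,(v+.5)/2.5-.5,z,k)[:2]*1000
n=D(331,349,.068); f=D(329.5,95,.068); f2=D(329,82,.068)
d=f-n; a=np.degrees(np.arctan2(d[1],d[0])); print('near',n,'far',f,np.linalg.norm(d),np.linalg.norm(f2-n),a)
print('w',np.linalg.norm(D(304,340,.068)-D(358,340,.068)))
u=d/np.linalg.norm(d); print('centre from near', n+45*u)
b=[D(261,351,.012),D(404,351,.012)]; print('base',np.linalg.norm(b[0]-b[1]), (b[0]+b[1])/2+50*u, (b[1]-b[0]), np.degrees(np.arctan2(*(b[1]-b[0])[::-1]))+90)
print('blade mid at x~60', (D(281,50,.0164)+D(374,50,.0164))/2, np.linalg.norm(D(281,50,.0164)-D(374,50,.0164)))
s=[D(280,331,.062),D(393,331,.062)]; print('saddle',(s[0]+s[1])/2)
print('saddle tops', [D(x,y,.062) for x,y in((262,299),(410,299),(258,331),(410,331))])
E
```

```text
near [ 456.37321795 -440.141761  ] far [ 537.57615753 -471.63160323] 87.09493418092677 91.76839825140807 -21.195889259805572
w 18.100824092382563
centre from near [ 498.32895643 -456.41185654]
base 57.953789045009664 [ 498.15070142 -457.92565659] [-21.14771845 -53.95753579] -21.401833057008517
blade mid at x~60 [ 567.68236328 -483.44821705] 36.79292432523802
saddle [ 461.15121262 -444.16593062]
saddle tops [array([ 480.77489676, -424.5710741 ]), array([ 462.4159939 , -471.62489126]), array([ 471.03602602, -419.1493998 ]), array([ 452.04522365, -467.68611421])]
```

```bash
python3 - <<'E'
from h import *
import pickle
y=np.radians(-21.3); c=np.array([.4983,-.4565,0])
arm.reach((c+[0,0,.13]).tolist(),down(y))
print(arm.move_l((c+[0,0,.040]).tolist(),velocity=.12,contact_N=12)); st()
fingers.gripper_to(0.0,110); o=st()
arm.move_l((c+[0,0,.040]).tolist(),velocity=.05)
o=st(); pickle.dump((o['ee_pos'],o['tool_rot']),open('seat.pkl','wb'))
arm.move_l((c+[0,0,.20]).tolist(),velocity=.2); st()
arm.pause(.15)
k=optics.calibration('wrist'); snap('wrist','w5'); R=masks_of('lifter','wrist'); o=arm.get_obs(); pickle.dump((k,R,o),open('w5.pkl','wb'))
print([(m['p'],m['bbox']) for m in R]); up('w5',120,0,320,240,'w5b')
E
```

```text
False
t 13.96 pos [ 0.4985 -0.457   0.0409] F [-0.2 -0.2  0.3] T [ 0.03  0.01 -0.  ] g 0.446 q [ 23.  48.  28.  94. -29.  46. -47.]
t 14.28 pos [ 0.4987 -0.4571  0.0413] F [-0.9  0.7  6.8] T [ 0.15  0.15 -0.04] g 0.191 q [ 23.  48.  28.  94. -29.  46. -47.]
t 14.53 pos [ 0.4987 -0.457   0.0413] F [-1.6  1.2  5.5] T [ 0.24  0.19 -0.02] g 0.19 q [ 23.  48.  28.  94. -29.  46. -47.]
t 15.48 pos [ 0.498  -0.4558  0.1988] F [ 1.   0.2 -1.4] T [0.1  0.04 0.03] g 0.19 q [ 20.  39.  34.  85. -23.  63. -53.]
[(0.84, [279.4, 204.3, 67.4, 319.7])]
```

View pics/w5b.png

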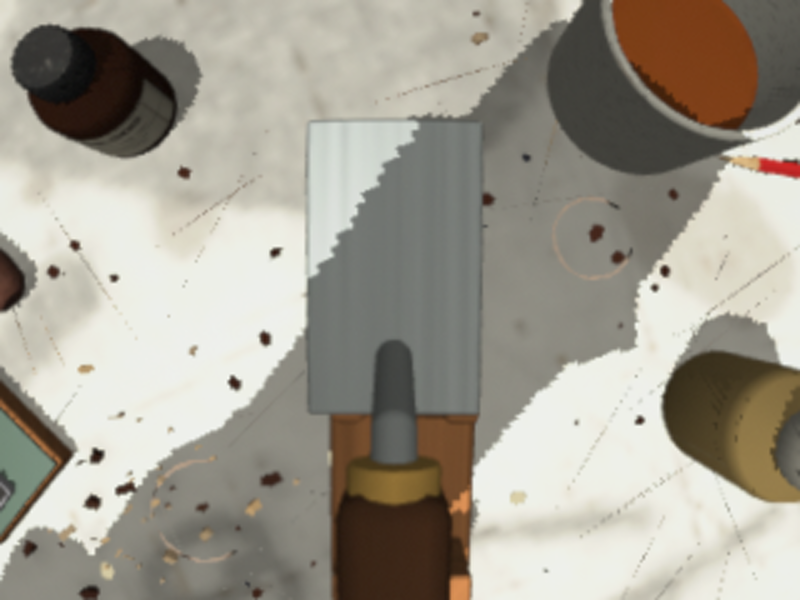

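```bash
python3 - <<'E'
from h import *
import pickle
k,R,o=pickle.load(open('w5.pkl','rb'))
D=lambda u,v,z: atz('wrist',(u+.5)/2.5-.5+120,(v+.5)/2.5-.5,z,k)
p,Rt=o['ee_pos'],o['tool_rot']; print(p)
for uv in((308,121),(481,121),(308,412),(478,412)):
    for z in (.1746,):
        print(uv,np.round(Rt.T@(D(*uv,z)-p)*1000,1))
E
```

```text
[ 0.49800325 -0.45626184  0.19896081]
(308, 121) [109.7 -18.6  24.2]
(481, 121) [109.7  16.3  24.2]
(308, 412) [ 49.  -19.2  24.3]
(478, 412) [49.  16.1 24.3]
```

```bash
cat >> h.py <<'E'
PY=np.radians(24.3); LX,LZ=.111,.027
def tip(x,y,z,yaw=PY):  # tip lower edge at board mm -> TCP pos
    e=np.array([np.cos(yaw),np.sin(yaw),0]); n=np.array([-e[1],e[0],0])
    return (bw(x,y,z)-e*LX+n*(-.0005)+[0,0,LZ]).tolist()
E
python3 - <<'E'
from h import *
a=tip(-130,4,12); 
print(a,[ (arm.ik(tip(*t),down(PY)) is not None) for t in ((-130,4,100),(-130,4,12),(-76,4,12),(-26,4,80),(0,4,80),(6,4,20))])
arm.reach(tip(-135,4,100),down(PY)); arm.move_l(tip(-130,4,40),velocity=.2); arm.move_l(tip(-122,4,11),velocity=.1); arm.pause(.2); st()
snap('wrist','w6'); up('w6',120,0,320,240,'w6b'); snap('side','s6'); up('s6',240,130,160,120,'s6c')
E
```

```text
[0.3965181607278743, -0.28977533193284394, 0.039] [True, True, True, True, True, True]
t 17.68 pos [ 0.404  -0.287   0.0387] F [ 0.7  0.4 -0.5] T [ 0.03  0.07 -0.01] g 0.191 q [ 19.  35.  17. 121. -22.  26. -13.]
```

View pics/w6b.png

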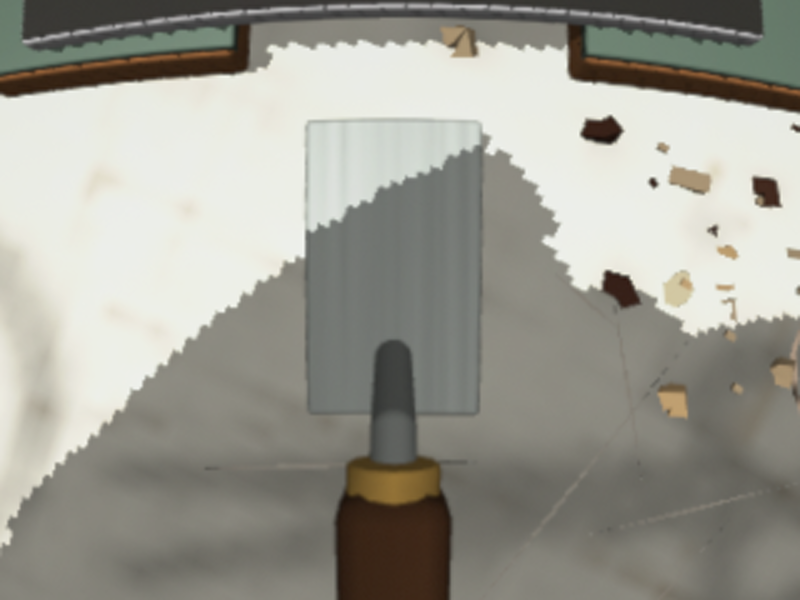

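View pics/s6c.png

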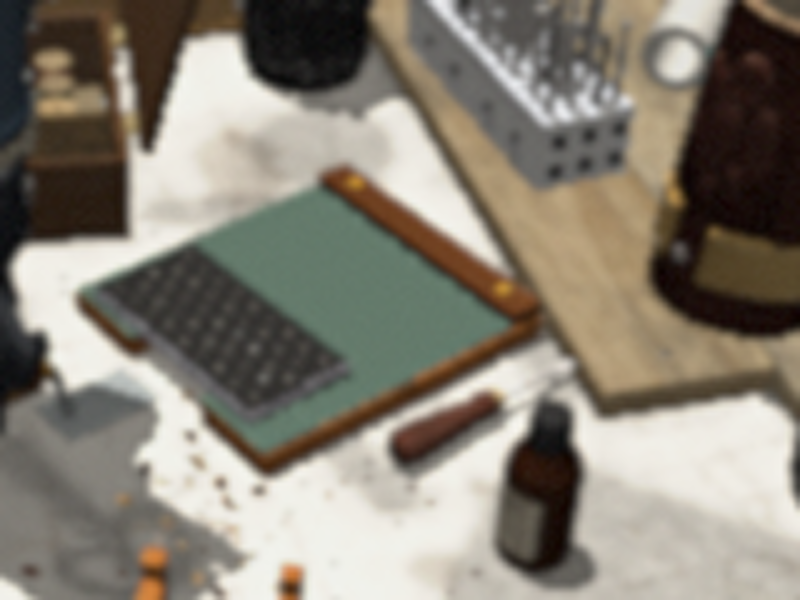

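```bash
python3 - <<'E'
from h import *
k=optics.calibration('wrist')
D=lambda u,v,z: atz('wrist',(u+.5)/2.5-.5+120,(v+.5)/2.5-.5,z,k)
c,s=np.cos(BY),np.sin(BY); inv=lambda p:(np.array([[c,s],[-s,c]])@(p-B0)[:2]*1000).round(1)
print('notch front corners',inv(D(247,70,.02)),inv(D(572,78,.02)),'blade',inv(D(308,121,.0134)),inv(D(481,121,.0134)),'plate near bottom edge mid',inv(D(395,18,.020)),inv(D(25,42,.020)),inv(D(762,42,.02)))
print('hit',arm.move_l(tip(-76,4,11),velocity=.06,contact_N=6)); arm.pause(.15); o=st()
snap('wrist','w7'); up('w7',120,0,320,240,'w7b')
E
```

```text
notch front corners [-112.2   33.3] [-112.3  -31.1] blade [-122.    21.6] [-121.4  -13.6] plate near bottom edge mid [-101.3    4.3] [-100.5   82.2] [-97.8 -73. ]
hit False
t 18.85 pos [ 0.4457 -0.2687  0.038 ] F [-0.8  0.1 -1.3] T [-0.02  0.04  0.01] g 0.19 q [ 14.  37.  18. 118. -23.  29. -17.]
```

View pics/w7b.png

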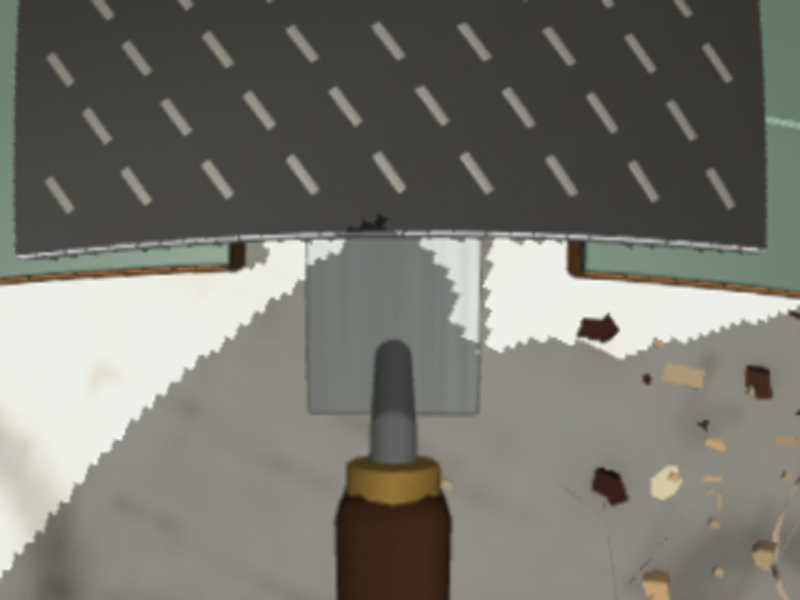

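```bash
python3 - <<'E'
from h import *
k=optics.calibration('wrist'); o=arm.get_obs(); p,Rt=o['ee_pos'],o['tool_rot']
D=lambda u,v,z: Rt.T@(atz('wrist',(u+.5)/2.5-.5+120,(v+.5)/2.5-.5,z,k)-p)*1000
for n,a in dict(frontL=(200,274,.02),frontR=(590,276,.02),nearmid=(395,234,.028),nearL=(20,255,.028),nearR=(762,248,.028),neck=(395,412,.0134)).items(): print(n,D(*a).round(1))
E
```

```text
frontL [ 79.6 -39.4  18. ]
frontR [79.1 38.  18. ]
nearmid [85.9 -0.7 10. ]
nearL [ 86.  -75.1  10. ]
nearR [87.2 71.9 10. ]
neck [50.1 -0.7 24.6]
```

```bash
cat >> h.py <<'E'
def arc(th,r=49.5,px=-24.5,y=4,extra=0):
    t=np.radians(th); return tip(px-r*np.cos(t)+extra,y,20+r*np.sin(t)-2.4)
E
python3 - <<'E'
from h import *
arm.move_l(tip(-74,4,11),velocity=.05)
arm.move_l(arc(0),velocity=.04); st()
for th in (10,20,30): arm.move_l(arc(th),velocity=.06)
arm.pause(.1); st()
snap('wrist','w8'); up('w8',120,0,320,240,'w8b'); snap('side','s8'); up('s8',240,130,160,120,'s8c')
E
```

```text
t 19.47 pos [ 0.4481 -0.2678  0.0449] F [ 0.6  0.2 -1.4] T [0.01 0.04 0.04] g 0.184 q [ 14.  36.  18. 117. -22.  30. -18.]
t 20.44 pos [ 0.4541 -0.2651  0.0694] F [ 0.5 -0.9 -3.3] T [-0.22  0.29 -0.02] g 0.189 q [ 12.  34.  20. 116. -21.  33. -19.]
```

View pics/w8b.png

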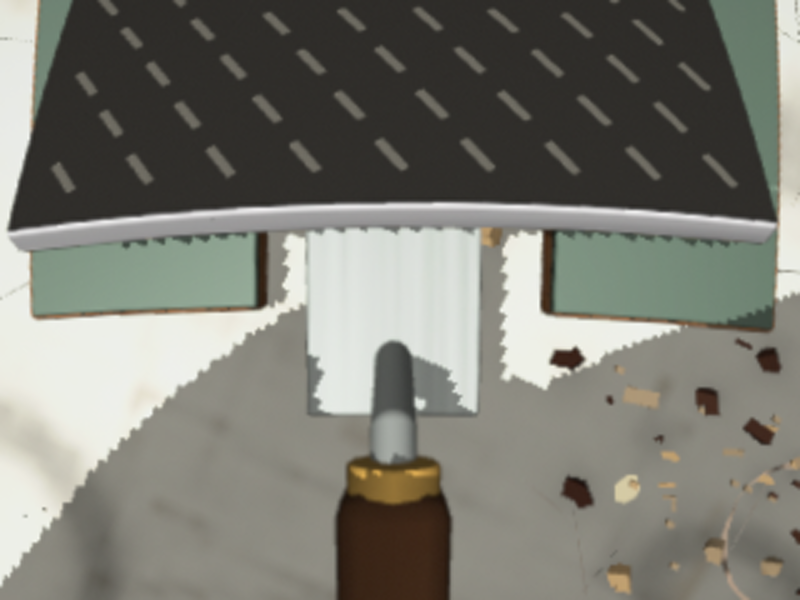

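View pics/s8c.png

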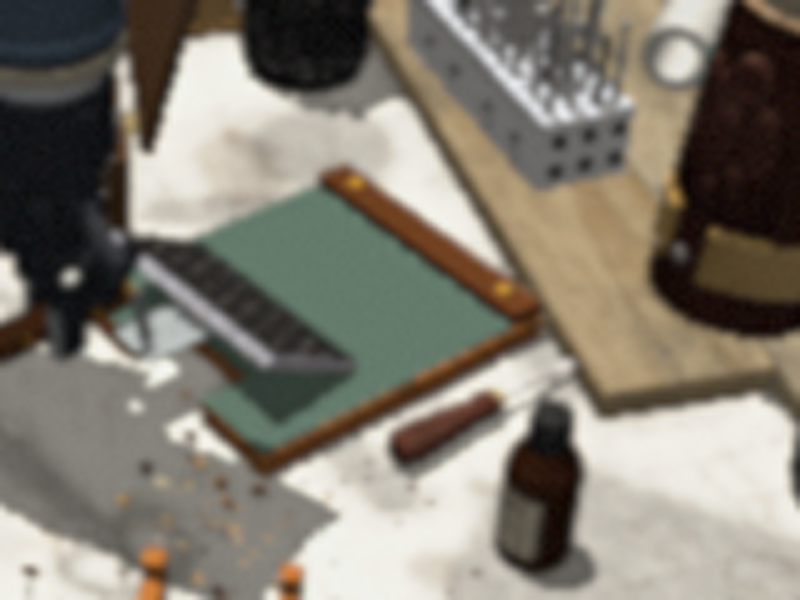

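```bash
python3 - <<'E'
from h import *
for th in (40,50,60,70,78): arm.move_l(arc(th),velocity=.06)
arm.pause(.1); st()
snap('wrist','w9'); up('w9',120,0,320,240,'w9b'); snap('side','s9'); up('s9',240,130,160,120,'s9c')
E
```

```text
t 22.07 pos [ 0.484  -0.2521  0.093 ] F [ 0.1 -0.4 -1.4] T [-0.    0.08 -0.06] g 0.193 q [  8.  34.  22. 112. -20.  38. -23.]
```

View pics/w9b.png

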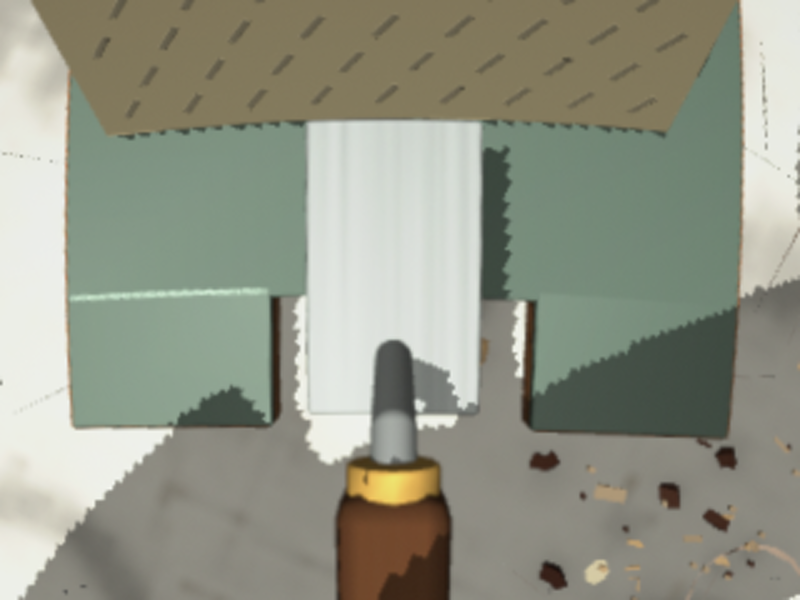

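View pics/s9c.png

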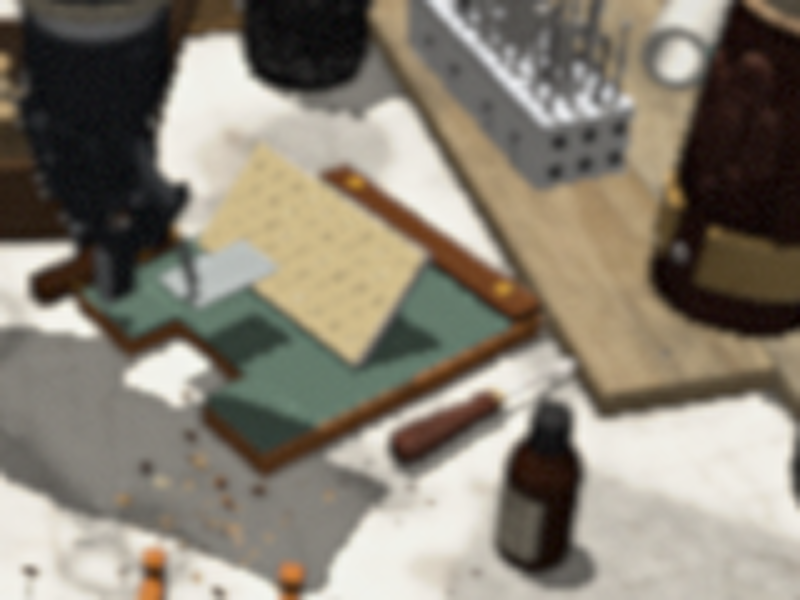

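```bash
python3 - <<'E'
from h import *
for x,z in ((-24,69),(-14,69),(-4,69),(3,69)): arm.move_l(tip(x,4,z),velocity=.05)
arm.pause(.3); st()
snap('wrist','w10'); up('w10',120,0,320,240,'w10b'); snap('side','s10'); up('s10',240,130,160,120,'s10c')
E
```

```text
t 23.84 pos [ 0.5186 -0.2374  0.096 ] F [ 0.6 -0.3 -0.2] T [-0.09  0.04  0.  ] g 0.191 q [  5.  35.  23. 108. -20.  41. -26.]
```

View pics/w10b.png

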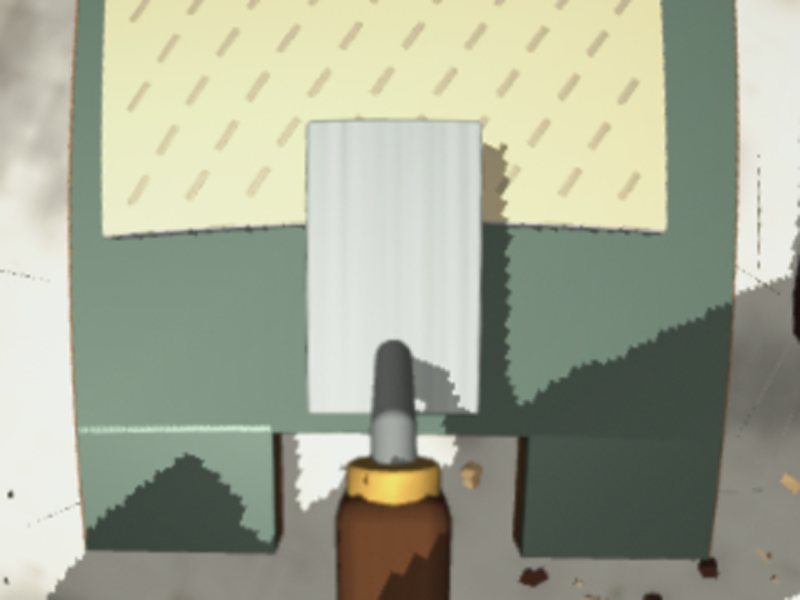

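View pics/s10c.png

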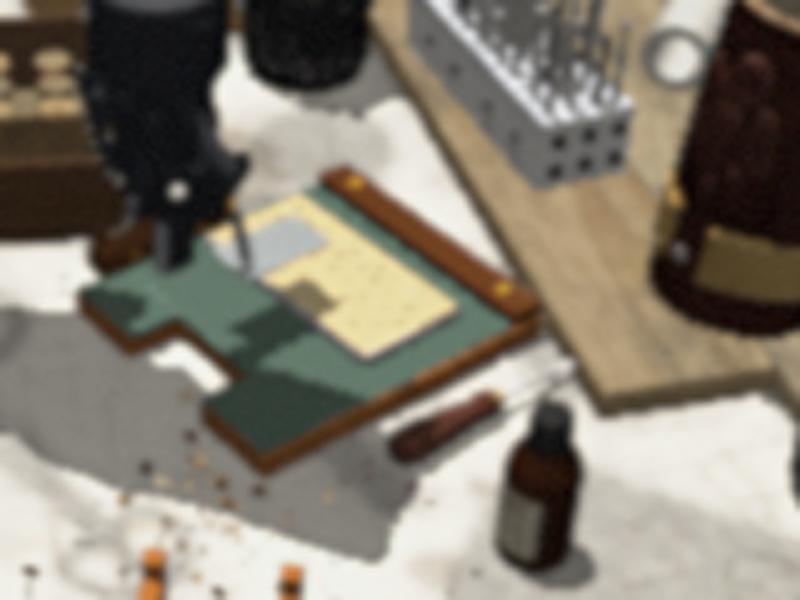

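```bash
python3 - <<'E'
from h import *
k=optics.calibration('wrist'); o=arm.get_obs(); p=o['ee_pos']
c,s=np.cos(BY),np.sin(BY); inv=lambda q:(np.array([[c,s],[-s,c]])@(q-B0)[:2]*1000).round(1)
D=lambda u,v,z: inv(atz('wrist',(u+.5)/2.5-.5+120,(v+.5)/2.5-.5,z,k))
print('near',D(103,236,.028),D(666,232,.028),'front',D(86,549,.02),D(712,557,.02),'notch end',D(275,430,.02),D(522,434,.02))
arm.move_l(tip(-40,3,69,BY),attitude=down(BY),velocity=.12)
arm.move_l(tip(-40,3,28,BY),velocity=.12)
print(arm.move_l(tip(-40,3,20.8,BY),velocity=.02,contact_N=3)); arm.pause(.1); st()
snap('wrist','w11'); up('w11',120,0,320,240,'w11b'); snap('side','s11'); up('s11',240,130,160,120,'s11c')
E
```

```text
near [-16.5  81.2] [-13.2 -67.8] front [-106.6   94.2] [-105.8  -93. ] notch end [-71.   35.7] [-70.9 -32.2]
False
t 25.55 pos [ 0.4788 -0.2534  0.0479] F [ 0.   0.2 -1.1] T [-0.06  0.04  0.04] g 0.189 q [ 10.  37.  20. 114. -22.  32. -21.]
```

View pics/w11b.png

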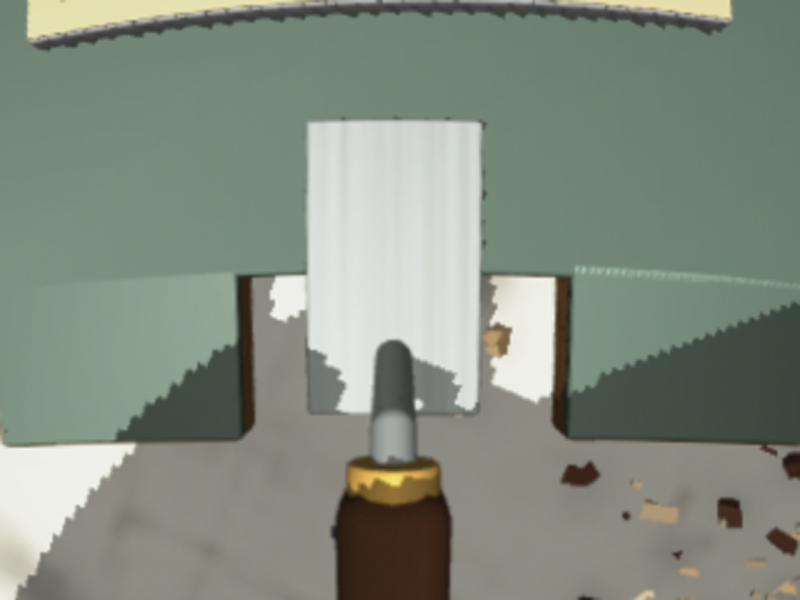

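View pics/s11c.png

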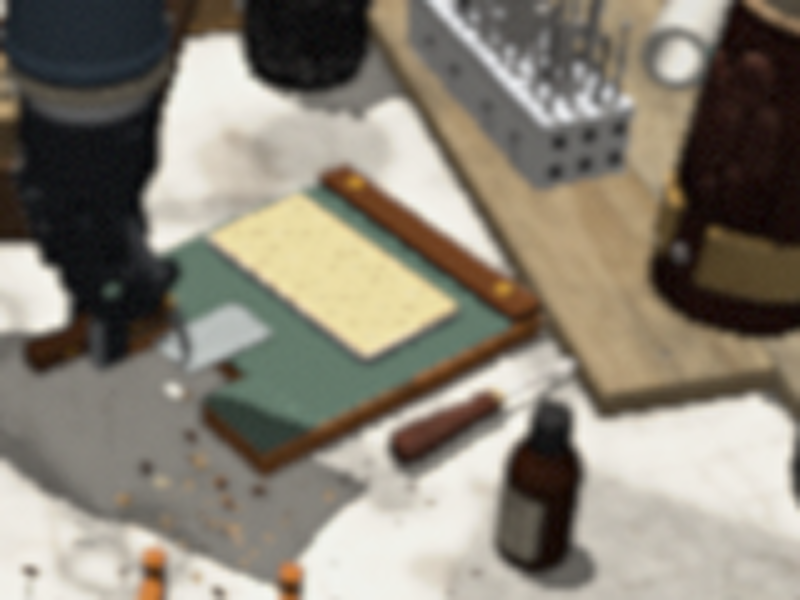

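```bash
python3 - <<'E'
from h import *
arm.move_l(tip(-26,5,20.8,BY),velocity=.06)
print('hit',arm.move_l(tip(16,5,20.8,BY),velocity=.035,contact_N=11)); o=st()
c,s=np.cos(BY),np.sin(BY)
print('tip board x',(np.array([c,s])@(o['ee_pos']-B0)[:2])*1000+111)
arm.pause(.1); st()
snap('wrist','w12'); up('w12',120,0,320,240,'w12b'); snap('side','s12'); up('s12',240,130,160,120,'s12c')
E
```

```text
hit True
t 26.47 pos [ 0.4947 -0.2441  0.0477] F [2.6 1.6 2.4] T [ 0.55 -0.75  0.06] g 0.189 q [  8.  38.  20. 113. -23.  33. -23.]
tip board x -21.709668538217045
t 26.57 pos [ 0.4948 -0.244   0.0476] F [2.3 2.5 4. ] T [ 0.57 -0.91  0.03] g 0.188 q [  8.  38.  20. 113. -23.  33. -23.]
```

View pics/w12b.png

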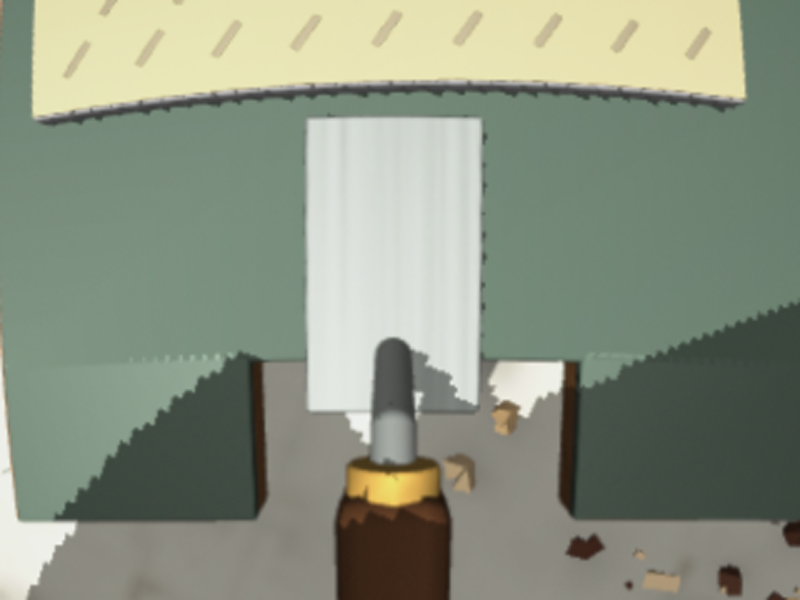

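View pics/s12c.png

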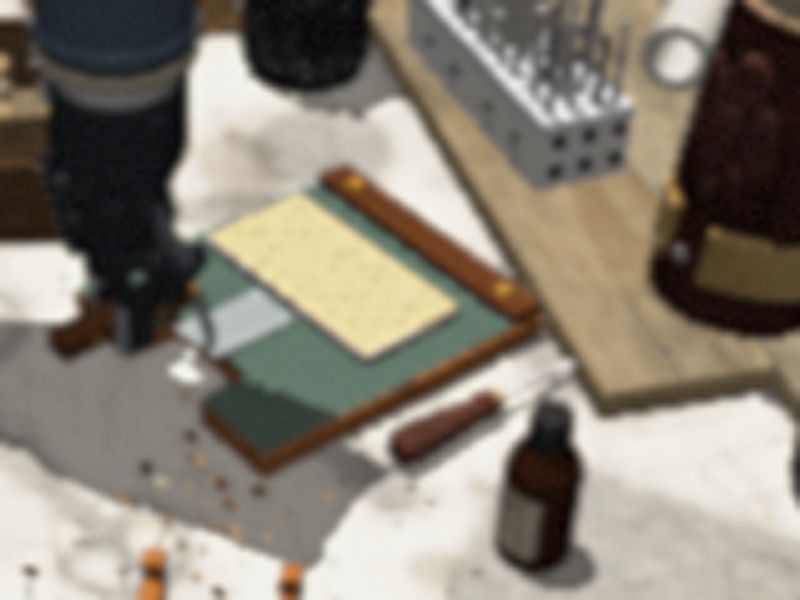

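```bash
python3 - <<'E'
from h import *
arm.move_l(tip(-24,5,24,BY),velocity=.06); arm.pause(.1); st()
snap('wrist','w13a')
arm.move_l(tip(-24,5,22.6,BY),velocity=.06); arm.pause(.1); st()
print('hit',arm.move_l(tip(16,5,22.6,BY),velocity=.035,contact_N=11)); o=st()
c,s=np.cos(BY),np.sin(BY)
print('tip board x',(np.array([c,s])@(o['ee_pos']-B0)[:2])*1000+111)
arm.pause(.1); st()
snap('wrist','w13'); up('w13',120,0,320,240,'w13b'); snap('side','s13'); up('s13',240,130,160,120,'s13c')
E
```

```text
t 27.02 pos [ 0.492  -0.2453  0.0508] F [ 0.4 -0.5 -0.3] T [-0.03  0.01 -0.02] g 0.19 q [  8.  38.  20. 113. -22.  34. -23.]
t 27.42 pos [ 0.4926 -0.2451  0.0495] F [-0.5  0.5 -1.3] T [-0.04  0.02 -0.01] g 0.189 q [  9.  38.  20. 113. -22.  33. -23.]
hit True
t 28.25 pos [ 0.5198 -0.2332  0.0491] F [-0.2 -0.1 -0.9] T [-0.02  0.    0.08] g 0.189 q [  6.  39.  21. 110. -22.  35. -25.]
tip board x 5.594784134147403
t 28.35 pos [ 0.5195 -0.2331  0.0489] F [-0.3 -0.2 -1.4] T [ 0.01 -0.07  0.02] g 0.194 q [  6.  39.  21. 110. -22.  35. -25.]
```

View pics/w13b.png

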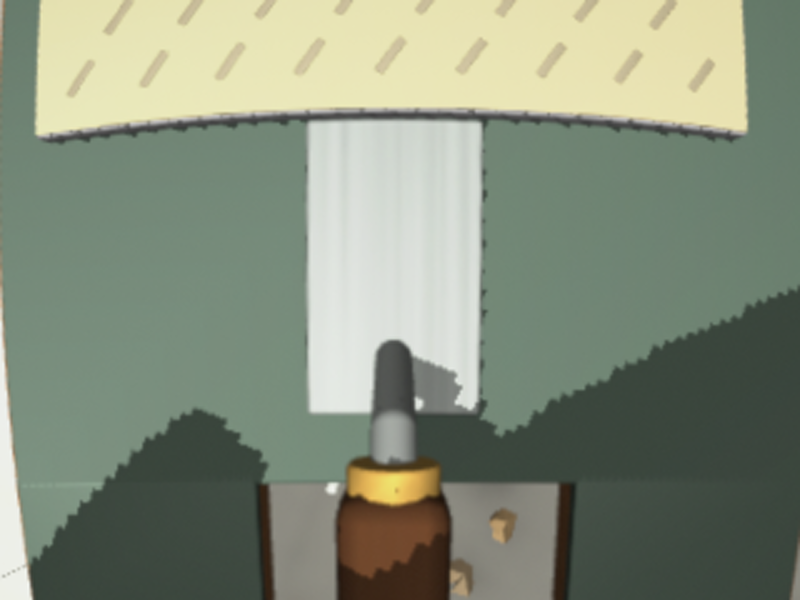

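View pics/s13c.png

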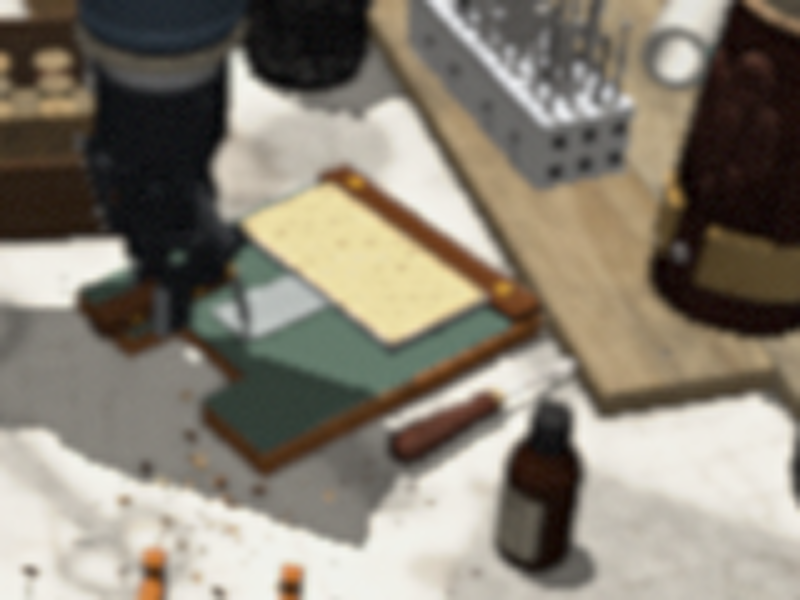

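```bash
python3 - <<'E'
from h import *
c,s=np.cos(BY),np.sin(BY)
tx=lambda o:(np.array([c,s])@(o['ee_pos']-B0)[:2])*1000+111
for y in (5,40,-30,5):
    if y!=5 or tx(arm.get_obs())<0: arm.move_l(tip(-3,y,22.6,BY),velocity=.1)
    print(y,'hit',arm.move_l(tip(14,y,22.6,BY),velocity=.03,contact_N=16)); print(tx(arm.get_obs()))
    arm.move_l(tip(-3,y,22.6,BY),velocity=.1)
arm.move_l(tip(-45,5,24,BY),velocity=.15)
arm.move_l(tip(-60,5,120,BY),velocity=.2); arm.pause(.15); st()
k=optics.calibration('wrist'); snap('wrist','w14'); up('w14',120,0,320,240,'w14b'); snap('side','s14'); up('s14',240,130,160,120,'s14c')
D=lambda u,v,z: atz('wrist',(u+.5)/2.5-.5+120,(v+.5)/2.5-.5,z,k)
import pickle; pickle.dump(k,open('w14.pkl','wb'))
E
```

```text
5 hit True
5.684610188164939
40 hit True
5.737413186131349
-30 hit True
5.951055647202239
5 hit True
5.837774471926366
t 34.02 pos [ 0.4593 -0.2586  0.1456] F [ 0.3  0.2 -1.6] T [-0.06  0.02  0.02] g 0.187 q [  7.  29.  26. 110. -17.  46. -25.]
```

View pics/w14b.png

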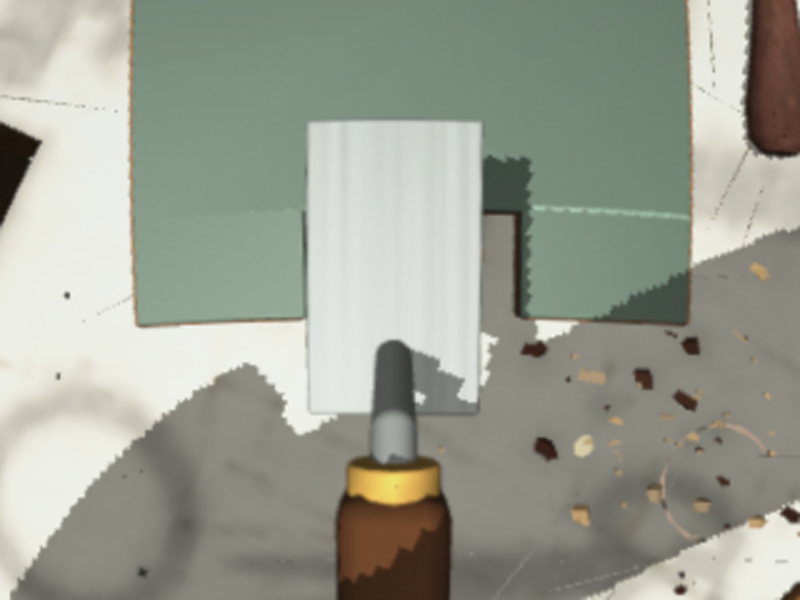

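View pics/s14c.png

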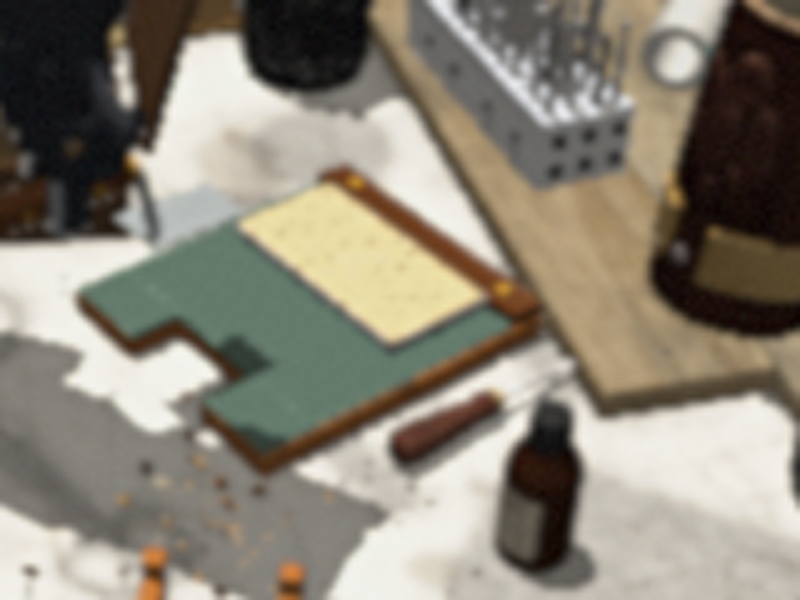

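```bash
python3 - <<'E'
from h import *
import pickle
p,R=pickle.load(open('seat.pkl','rb')); y=np.radians(-21.3)
arm.reach([p[0],p[1],.20],down(y))
arm.move_l([p[0],p[1],.075],velocity=.15); arm.pause(.2); o=st(); print(p-o['ee_pos'])
snap('wrist','w15'); up('w15',120,60,320,240,'w15b'); snap('scene','c15'); up('c15',250,220,160,120,'c15c')
E
```

```text
t 36.15 pos [ 0.499  -0.4574  0.0759] F [ 0.2 -0.1 -0.5] T [0.08 0.04 0.  ] g 0.19 q [ 20.  47.  35.  92. -32.  51. -45.]
[-0.00035626  0.00033689 -0.03464581]
```

View pics/c15c.png

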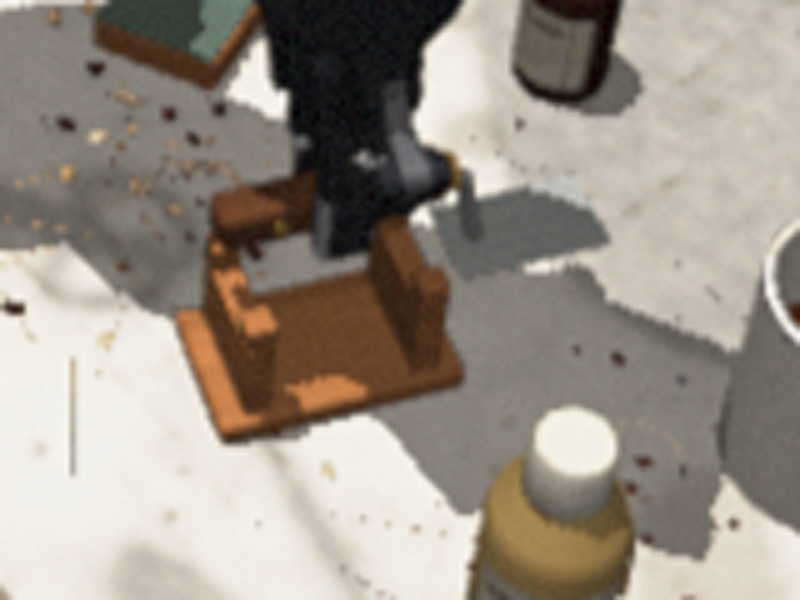

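View pics/w15b.png

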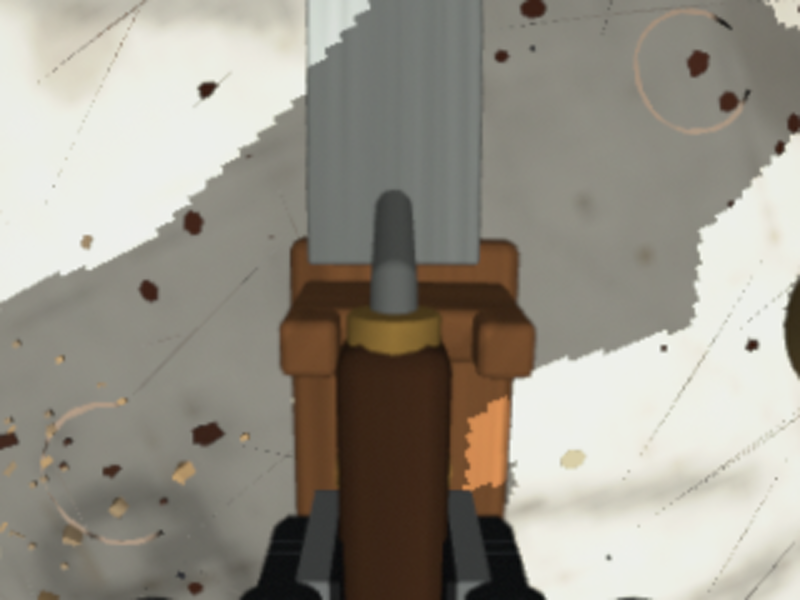

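```bash
python3 - <<'E'
from h import *
import pickle
p,R=pickle.load(open('seat.pkl','rb'))
arm.move_l([p[0],p[1],.047],velocity=.1)
print(arm.move_l([p[0],p[1],.0395],velocity=.02,contact_N=4)); st()
fingers.gripper_to(0.42); st()
q=arm.get_obs()['ee_pos']; arm.move_l([q[0],q[1],.15],velocity=.15)
arm.reach([.46,-.30,.25],down(BY)); arm.pause(.3); st()
for c in('scene','side','wrist'): snap(c,c+'16')
up('scene16',110,120,320,240,'scene16c');up('side16',160,120,280,210,'side16c')
cv2.imwrite('pics/w16b.png',cv2.resize(cv2.imread('pics/wrist16.png'),(800,600)))
E
```

```text
True
t 37.04 pos [ 0.499  -0.4574  0.0413] F [0.3 0.8 7.1] T [ 0.09  0.07 -0.04] g 0.192 q [ 20.  49.  33.  94. -34.  48. -44.]
t 37.37 pos [ 0.4985 -0.4567  0.0401] F [ 1.1 -0.4  0.2] T [ 0.01 -0.01  0.03] g 0.421 q [ 20.  49.  33.  94. -34.  48. -44.]
t 39.33 pos [ 0.4598 -0.3007  0.2492] F [ 0.5 -0.2  0. ] T [ 0.02 -0.02  0.  ] g 0.418 q [  7.  24.  32. 101. -14.  59. -23.]
```

View pics/scene16c.png

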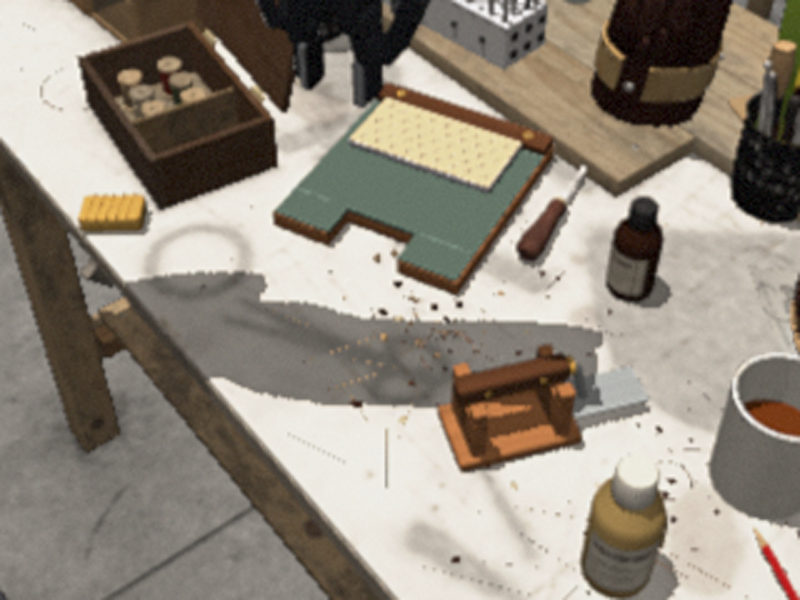

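View pics/side16c.png

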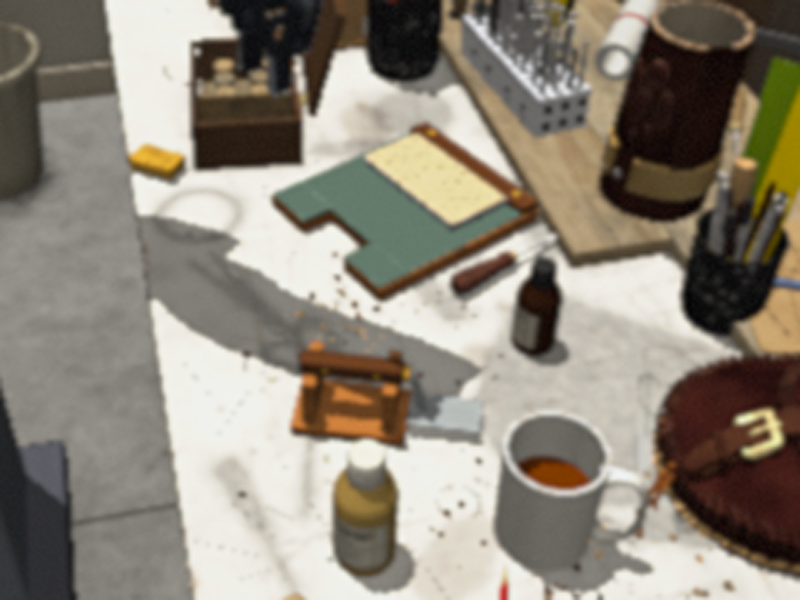

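View pics/w16b.png

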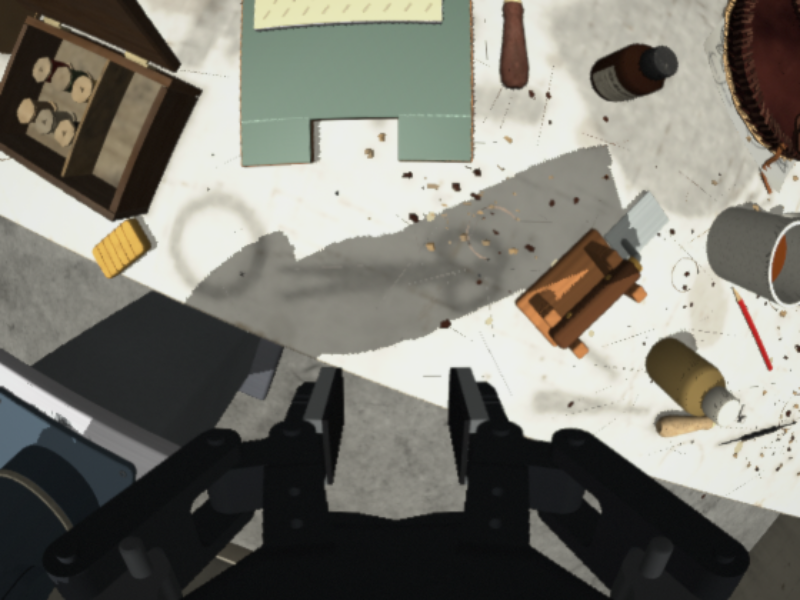

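```bash
python3 - <<'E'
from h import *
arm.reach((bw(-20,5)+[0,0,.16]).tolist(),down(BY)); arm.pause(.25); st()
k=optics.calibration('wrist'); i=snap('wrist','w17'); import pickle; pickle.dump(k,open('w17.pkl','wb'))
cv2.imwrite('pics/w17b.png',cv2.resize(i[20:230,140:420],(800,600),interpolation=cv2.INTER_CUBIC))
E
```

```text
t 40.52 pos [ 0.5977 -0.2007  0.1611] F [ 0.  -0.3  0.4] T [-0.02  0.02  0.02] g 0.42 q [ -2.  36.  28.  95. -20.  54. -34.]
```

View pics/w17b.png

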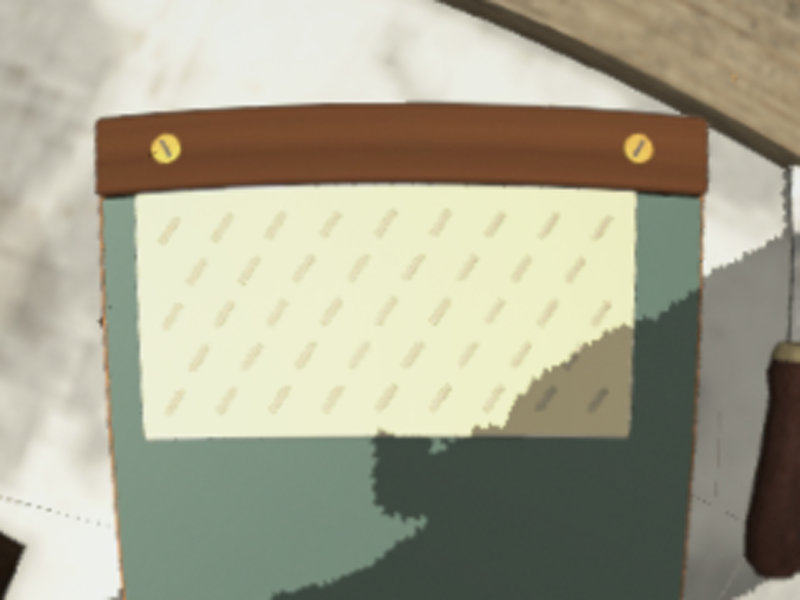

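```bash
python3 - <<'E'
from h import *
st(); print(arm.hand_in())
E
```

```text
t 40.58 pos [ 0.5978 -0.2004  0.1609] F [0.5 0.5 0.8] T [0.01 0.01 0.03] g 0.419 q [ -2.  36.  28.  95. -20.  54. -34.]
the job is handed in; nothing more can be done
None
```

The sharpening board is set up for fine honing, and I handed the job in at 40.6 s of the 69 s allowed.

- **Beveler:** I lifted it off the board and laid it on the bench, between the board's right edge and the black bottle. Its shank tip lies close to the raised wooden board behind; in the pictures it looks flat on the bench.
- **Plate:** I put the lifter's blade in through the notch and tipped the plate over its far edge, so the pale side is up. Then I pushed it to the stop strip with the blade only; the fingers never touched it.
- **Lifter:** it is back in both notches of its rest.

**What went wrong:** my first push stopped early because the blade was rubbing on the rubber facing. I raised it about 2 mm and the second push worked.

**Last checks:**
- **Stop strip:** pressing the plate at three places across its width, the blade stopped at board x = 5.7 to 6.0 mm. The stop strip's position predicts 6 mm, so the plate is snug and square. The last close-up shows no gap.
- **Bystanders:** the bottles and beeswax show no change in the before and after pictures, though I compared these by eye and did not measure them again.
- **Robot:** the gripper was 16 cm above the bench and touching nothing.

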